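# Unstack the coffee cups onto their saucers

## Task

The cups were put away as two stacks, a small espresso cup on top of a tall mug in each, not always of one colour. Take both stacks apart and lay up for coffee: stand each mug upright in the well of the large saucer of its own colour and each espresso cup upright in the well of the small saucer of its own colour. Set the crockery down without dropping it, and leave the saucers and the jars where they are.

Things in the scene. Friction and masses are not known exactly. Their poses are not given: they have to be found in the camera images.
- blue_mug: Dark blue tall mug, 78 mm high, 65 mm across near the foot, 67 mm at the rim, wall 5 mm, clay foot 60 mm across, 6 mm high; 0.26 kg. Origin: centre of underside, z up. Handle on its own +y side, 9 mm bar reaching 57 mm from the axis, 15 to 69 mm up: grip across the body along its x axis. Starts standing on the table with one espresso cup, of either colour, on its rim.
- blue_espresso_cup: Dark blue small cup, 50 mm high, 62 mm across, wall 4 mm, inset foot 54 mm across, 6 mm high; 0.14 kg. Origin: centre of underside, z up. Handle on its own +y side reaching 55 mm from the axis, 15 to 41 mm up: grip across the body along its x axis. Starts on a mug, foot inside the mug's 57 mm mouth, origin 72 mm above the mug's; lifts straight off.
- blue_large_saucer: Dark blue large saucer of the dark blue tall mug: 112 mm across, 14 mm high at its brown rim, loose, 0.26 kg; flat well 76 mm across in its middle, 5 mm above its underside; from there the border slopes up to the rim. Origin: centre of underside, z up.
- blue_small_saucer: Dark blue small saucer of the dark blue espresso cup: 94 mm across, 12 mm high at its brown rim, loose, 0.18 kg; flat well 68 mm across in its middle, 5 mm above its underside; from there the border slopes up to the rim. Origin: centre of underside, z up.
- ochre_mug: Ochre (orange-yellow) tall mug, 78 mm high, 65 mm across near the foot, 67 mm at the rim, wall 5 mm, clay foot 60 mm across, 6 mm high; 0.26 kg. Origin: centre of underside, z up. Handle on its own +y side, 9 mm bar reaching 57 mm from the axis, 15 to 69 mm up: grip across the body along its x axis. Starts standing on the table with one espresso cup, of either colour, on its rim.
- ochre_espresso_cup: Ochre (orange-yellow) small cup, 50 mm high, 62 mm across, wall 4 mm, inset foot 54 mm across, 6 mm high; 0.14 kg. Origin: centre of underside, z up. Handle on its own +y side reaching 55 mm from the axis, 15 to 41 mm up: grip across the body along its x axis. Starts on a mug, foot inside the mug's 57 mm mouth, origin 72 mm above the mug's; lifts straight off.
- ochre_large_saucer: Ochre (orange-yellow) large saucer of the ochre (orange-yellow) tall mug: 112 mm across, 14 mm high at its brown rim, loose, 0.26 kg; flat well 76 mm across in its middle, 5 mm above its underside; from there the border slopes up to the rim. Origin: centre of underside, z up.
- ochre_small_saucer: Ochre (orange-yellow) small saucer of the ochre (orange-yellow) espresso cup: 94 mm across, 12 mm high at its brown rim, loose, 0.18 kg; flat well 68 mm across in its middle, 5 mm above its underside; from there the border slopes up to the rim. Origin: centre of underside, z up.
- honey_jar: Honey jar with a silver-grey lid, 58 mm across, 85 mm high, a bystander beside the fixed coffee maker (0.33 m tall, from x = 0.62 m away and y = -0.02 to 0.18 m: when swinging past it keep the hand in front of it, nearer the base). Origin at the centre of its underside.
- jam_jar: Red jam jar with a gold lid, 63 mm across, 90 mm high, behind the work in front of the toaster (0.19 m tall, fixed); a bystander. Origin at the centre of its underside.

How it is judged:
At the end, for the whole second after the job is handed in: Both mugs and both espresso cups stand flat in the well of the saucer of their own colour and size: centred within 10 mm, tilted less than 0.05 rad, released and at rest; every saucer lies level on the table within 30 mm of where it started (horizontal distance between blue_mug and blue_large_saucer below 0.01 m and z of blue_mug in the frame of blue_large_saucer between 0.003 and 0.0075 m and angle between each of blue_mug, blue_large_saucer, blue_espresso_cup, blue_small_saucer, ochre_mug, ochre_large_saucer, ochre_espresso_cup, ochre_small_saucer's own z axis and vertical below 0.05 rad and height (world z) of each of blue_large_saucer, blue_small_saucer, ochre_large_saucer, ochre_small_saucer below 0.004 m and distance of each of blue_large_saucer, blue_small_saucer, ochre_large_saucer, ochre_small_saucer from where it was at the start of the episode below 0.03 m and linear speed of each of blue_mug, blue_espresso_cup, ochre_mug, ochre_espresso_cup below 0.02 m/s and horizontal distance between blue_espresso_cup and blue_small_saucer below 0.01 m and z of blue_espresso_cup in the frame of blue_small_saucer between 0.003 and 0.0075 m and horizontal distance between ochre_mug and ochre_large_saucer below 0.01 m and z of ochre_mug in the frame of ochre_large_saucer between 0.003 and 0.0075 m and horizontal distance between ochre_espresso_cup and ochre_small_saucer below 0.01 m and z of ochre_espresso_cup in the frame of ochre_small_saucer between 0.003 and 0.0075 m); the robot touches nothing.
It fails at once if a jar is pushed more than 20 mm (distance of any of honey_jar, jam_jar from where it was at the start of the episode above 0.02 m).
It fails at once if a jar is tipped (more than 0.2 rad) (angle between any of honey_jar, jam_jar's own z axis and vertical above 0.2 rad).
It fails at once if a mug or cup is knocked over (tilted more than 0.6 rad) (angle between any of blue_mug, blue_espresso_cup, ochre_mug, ochre_espresso_cup's own z axis and vertical above 0.6 rad).
It fails at once if a mug or cup is dropped (falls touching nothing, faster than 0.45 m/s: from over 10 mm) ((contact force between blue_mug and anything else below 0.05 N and linear speed of blue_mug above 0.45 m/s) or (contact force between blue_espresso_cup and anything else below 0.05 N and linear speed of blue_espresso_cup above 0.45 m/s) or (contact force between ochre_mug and anything else below 0.05 N and linear speed of ochre_mug above 0.45 m/s) or (contact force between ochre_espresso_cup and anything else below 0.05 N and linear speed of ochre_espresso_cup above 0.45 m/s)).
It also fails if it takes over 104 s, if anything falls off the work surface, if the arm or the gripper's body presses on something with over 40 N, if the wrist force passes 120 N, or if a joint passes its speed limit or range.

## Robot

A 7-joint arm with a two-finger parallel gripper is mounted at the origin on a cart in front of the work surface, level with it; the furniture and walls round the work are solid. World frame = base frame: x ahead of the robot, y to its left, z up, the work surface at z = 0. Lengths are in m, angles in rad, forces in N, time in s.
With the tool pointing down it reaches from about 0.4 to 0.85 m from the base axis. Payload 10.4 kg.
Tool frame: the origin (TCP) lies on the centre line of the jaws, within the pads' length; the fingertips stand 11 mm ahead of it and the grasp point (between the pads) lies 8 mm behind it (manip.tips_ahead is the distance from the TCP to the fingertips, in m); z points along the fingers, y is the line along which they close (so a half turn about z gives the same grasp; the last joint's range is limited). The gripper opens to 85 mm and grips with 20 to 120 N. Pads are 22 mm wide; open, the fingers measure 114 mm over their backs; the gripper's body (76 mm by 85 mm) begins 54 mm behind the grasp point. The pads swing forward as they close: fully open they stand 13 mm farther back than shut.
Start: joints at [-1.298, 0.332, -0.065, 1.46, 0.022, 1.35, -0.088], TCP at [0.182, 0.598, 0.242] pointing down, gripper open.
Joint ranges: [-2.6, 2.6], [-0.5, 2.12], [-1.47, 1.34], [0.16, 2.42], [-1.27, 4.41], [0.06, 2.06], [-2.6, 2.6]. Speed limits (rad/s): [2.22, 2.22, 2.79, 2.79, 3.14, 3.14, 3.14].

## Interface

Orientations are given as a unit quaternion [x, y, z, w].
In Python, from station import manip gives the robot as it stands.
- The arm moves only by the tool arm_command, never from a script. Its argument "series" is text: rows parted by semicolons, each of 6 numbers parted by spaces: the shift along the world's x, y, z in mm, then the turn, a rotation vector about the world's x, y, z in rad. In form: tx ty tz ax ay az; .... A call has 1 to 20 rows; each row shifts and turns the commanded pose from where the row before left it; what a row does not reach is not made up. A row lasts 1/12 s, in which the tool goes at most 41.7 mm and 7.16 degrees, less where a joint would pass 70% of its speed; a pose out of reach is approached as far as the arm can. A call is refused whole if a number of a shift passes 41.7 or a number of a turn 0.125, either way. A call with a gripper value outside its range is refused whole. "gripper" is the opening, from 0 (shut) to 1 (fully open), set as the call begins (left out, the last holds). The fingers move at their own pace and stop on an object; "grip_force" is the grip in N (left out, the last holds). Time passes only in rows, so rows that do not move let the fingers close. It gives the time, the measured TCP pose, the force, the opening and the grip force at its end, in the units of the state.
- manip.read_state(): the state, without advancing time (a new reading comes with each control period).
- manip.capture(name): name is "scene" or "top" or "wrist"; returns the picture (384x512x3 uint8, red, green, blue); there is no depth.
- manip.calibration(name): a dict with "K" (3x3 intrinsics, pixels), "R" (3x3) and "t" (3): a world point X has camera coordinates R X + t. Camera axes: x right, y down, z forward; pixel columns grow to the right and rows downward; lengths in m; the calibration is good to about 2 mm. A picture is of the moment at which its call begins: read the wrist's pose just before it. calibration takes no time and is no camera call; for the wrist camera it gives the pose at the moment of the call.
- manip.close_job(): hands the job in; it is judged then, once.
The state is a dict: "clock": time; "joint_positions": joint angles; "dq": joint speeds; "joint_efforts": joint torques, N m; "tcp_pos": TCP position; "tool_rot": TCP orientation; "contact_force": force on the tool from outside, world axes, zero at the start; "wrist_torque": the same for the moment, N m; "grip_width": finger opening in m; "grasp_force": force on a finger pad.
Only numpy, scipy, OpenCV 4.12 (cv2) and the standard library are available. Lean on these libraries where they do the work, as an engineer would, in place of code of your own. Each camera call takes 0.05 s, during which the arm holds its last target. There are 200 camera calls.

## Working session

There is one attempt and no reset: what is moved stays moved. The work goes in short steps, Python scripts to look and compute and a tool call to move; the robot and the scene stay as the last step left them, time stands still between calls to the robot, and variables do not carry over. Pictures are saved under pics/ and viewed, at most 14 in all, crops included, and the job is handed in when it is done.

Besides the shell and the picture viewer there is one more tool, called after "Emit:" by a JSON object that holds its "api" and its "payload", one argument or row to a line. arm_command: Moves the arm, as the interface text tells. Its arguments: {"type":"object","properties":{"series":{"type":"string"},"gripper":{"type":"number"},"grip_force":{"type":"number"}},"required":["series"]}

```bash
mkdir -p pics
python3 - <<'E'
from station import manip
import cv2,numpy as np
for n in("scene","top"):
    im=manip.capture(n); cv2.imwrite(f"pics/{n}0.png",cv2.resize(im[:,:,::-1],(800,600),interpolation=cv2.INTER_CUBIC))
    np.save(f"pics/{n}0.npy",im); c=manip.calibration(n); print(n,c["K"].tolist(),np.round(c["R"],3).tolist(),np.round(c["t"],4).tolist())
s=manip.read_state(); print({k:np.round(v,3).tolist() for k,v in s.items()})
E
```

```text
scene [[449.097724252657, 0.0, 259.5973738471079], [0.0, 449.097724252657, 188.56915524021395], [0.0, 0.0, 1.0]] [[0.883, -0.469, -0.02], [-0.234, -0.402, -0.885], [0.407, 0.787, -0.464]] [-0.4783, 0.2018, 0.7997]
top [[351.63923426336584, 0.0, 260.04672464066886], [0.0, 351.63923426336584, 186.65615152316047], [0.0, 0.0, 1.0]] [[0.012, -1.0, 0.017], [-0.997, -0.013, -0.078], [0.078, -0.016, -0.997]] [-0.0053, 0.5562, 0.89]
{'clock': 0.1, 'joint_positions': [-1.298, 0.333, -0.065, 1.461, 0.022, 1.35, -0.088], 'dq': [0.0, -0.001, -0.001, -0.004, 0.002, 0.001, -0.001], 'joint_efforts': [0.001, -62.675, 0.049, -39.242, 0.016, 0.007, 0.0], 'tcp_pos': [0.182, 0.598, 0.242], 'tool_rot': [0.147, 0.989, -0.001, -0.0], 'contact_force': [-0.085, 0.565, 0.188], 'wrist_torque': [0.027, 0.046, 0.034], 'grasp_force': 0.0, 'grip_width': 0.086}
```

View pics/scene0.png

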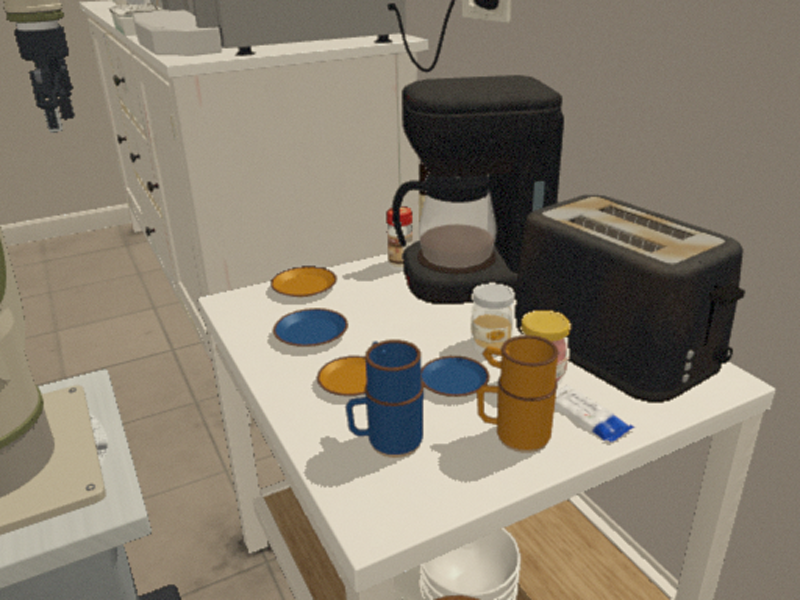

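View pics/top0.png

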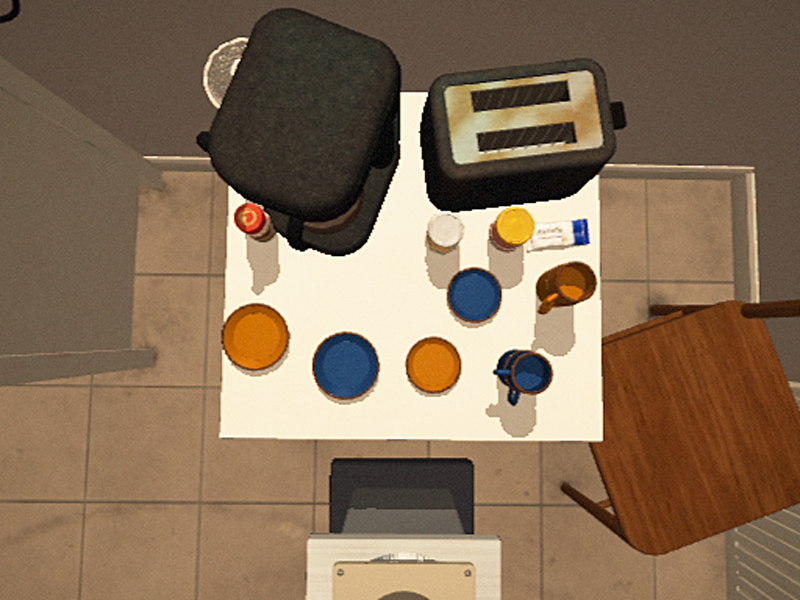

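The scene view shows blue on blue at about (395,400) and ochre on ochre at about (527,390). In the top view (800 px scale) the saucers are at ochre-large (255,337), blue-large (346,366), ochre-small (433,365) and blue-small (474,294). The stacks are at (525,372) and (567,285). Next I'll enlarge the stacks and fit the saucers.

```bash
cat > h.py <<'E'
import numpy as np,cv2
from station import manip
def plane(n,u,v,z,c=None):
    c=c or manip.calibration(n); R=np.array(c["R"]);t=np.array(c["t"])
    d=R.T@np.linalg.solve(np.array(c["K"]),[u,v,1.]); o=-R.T@t
    return o+d*(z-o[2])/d[2]
def tri(obs):
    A=[];b=[]
    for c,u,v in obs:
        R=np.array(c["R"]);t=np.array(c["t"]);d=R.T@np.linalg.solve(np.array(c["K"]),[u,v,1.]);d/=np.linalg.norm(d);o=-R.T@t
        P=np.eye(3)-np.outer(d,d);A.append(P);b.append(P@o)
    A=np.vstack(A);b=np.hstack(b);x=np.linalg.lstsq(A,b,rcond=None)[0];return x,np.linalg.norm(A@x-b)
E
python3 - <<'E'
from h import *
t=np.load("pics/top0.npy");s=np.load("pics/scene0.npy")
a=cv2.resize(t[160:262,310:390][:,:,::-1],None,fx=5.5,fy=5.5,interpolation=cv2.INTER_CUBIC)
b=cv2.resize(s[212:296,218:362][:,:,::-1],None,fx=5.5,fy=5.5,interpolation=cv2.INTER_CUBIC)
cv2.imwrite("pics/a.png",a);cv2.imwrite("pics/b.png",b);print(a.shape,b.shape)
sc=[("OL",255,337,14),("BL",346,366,14),("OS",433,365,12),("BS",474,294,12)]
for n,im in(("top",t),("scene",s)):
    hsv=cv2.cvtColor(im,cv2.COLOR_RGB2HSV)
    m=((hsv[:,:,1]>110)*255).astype(np.uint8)
    k,l,st,ce=cv2.connectedComponentsWithStats(m)
    for nm,u,v,z in sc:
        if n=="scene":
            R=manip.calibration(n);P=plane("top",u/1.5625,v/1.5625,.01);q=np.array(R["K"])@(R["R"]@P+R["t"]);u,v=q[:2]/q[2]*1.5625
        i=l[int(v/1.5625),int(u/1.5625)]
        c=max(cv2.findContours((l==i).astype(np.uint8),0,1)[0],key=len)
        e=cv2.fitEllipse(c); print(n,nm,np.round(e[0],1),np.round(e[1],1),len(c),np.round(plane(n,*e[0],z/1000),4))
E
```

```text
(561, 440, 3) (462, 792, 3)
top OL [162.7 215.2] [41.7 42.7] 125 [0.4794 0.2524 0.014 ]
top BL [220.8 233.6] [42. 43.] 120 [0.4337 0.1016 0.014 ]
top OS [277.  233.3] [34.6 35.3] 100 [ 0.436  -0.0439  0.012 ]
top BS [303.2 188.4] [34.5 35. ] 99 [ 0.5539 -0.1117  0.012 ]
scene OL [193.8 179.8] [17.7 39.9] 87 [0.4783 0.2507 0.014 ]
scene BL [199.5 209.2] [19.9 42.9] 116 [0.4354 0.0984 0.014 ]
scene OS [294.3 245.2] [ 84.  155.3] 718 [ 0.5518 -0.1323  0.012 ]
scene BS [294.3 245.2] [ 84.  155.3] 718 [ 0.5518 -0.1323  0.012 ]
```

View pics/a.png

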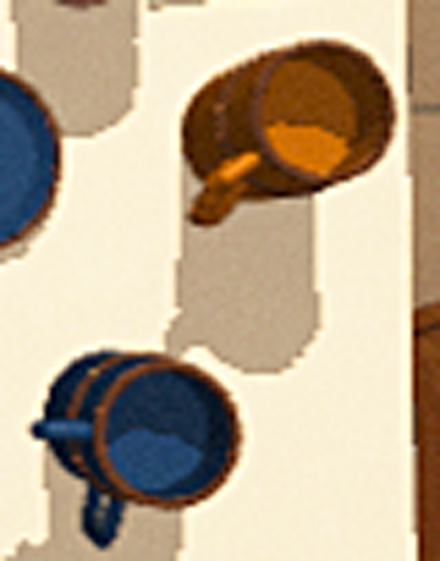

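View pics/b.png

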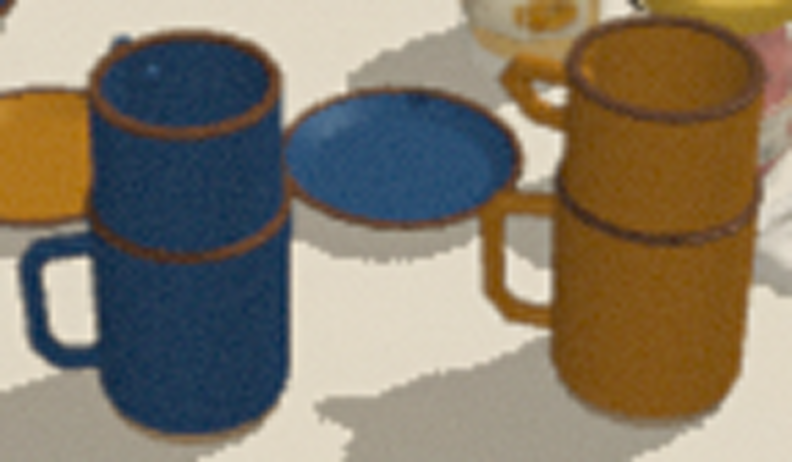

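The blue cup's handle points about +y and the blue mug's about -x; both ochre handles point to the lower left of the crop. Rim centres in the top crop are (167,430) and (323,116). In the scene crop they are (186,84) and (666,69).

Run:
```python
from h import *
ct,cs=manip.calibration("top"),manip.calibration("scene")
T=lambda x,y:(310+(x+.5)/5.5-.5,160+(y+.5)/5.5-.5)
S=lambda x,y:(218+(x+.5)/5.5-.5,212+(y+.5)/5.5-.5)
for n,a,b in(("Bcup",(167.5,430.5),(186,84)),("Ocup",(323,116),(666,69))):
    x,e=tri([(ct,*T(*a)),(cs,*S(*b))]);print(n,np.round(x,4),round(e,4),plane("top",*T(*a),.122),plane("scene",*S(*b),.122))
for n,p,z in(("Bcuph",(38,430),.110),("Bmugh",(100,540),.06),("Ocuph",(205,185),.105),("Omugh",(195,220),.055)):print(n,np.round(plane("top",*T(*p),z),3))
# rim seam of mug in scene + foot
for n,p,z in(("Bmughs",(28,245),.067),("Omughs",(487,205),.067),("Ocuphs",(505,75),.108)):print(n,np.round(plane("scene",*S(*p),z),3))
# small saucers, scene
print("BSscene",np.round(plane("scene",*S(404,157),.012),4))
for n,p,z in(("honey",(444,229),.085),("jam",(515,222),.09)):print(n,np.round(plane("top",p[0]/1.5625,p[1]/1.5625,z),3))
```

```text
Bcup [ 0.4327 -0.1813  0.1212] 0.0006 [ 0.43316519 -0.18125628  0.122     ] [ 0.43170752 -0.18225223  0.122     ]
Ocup [ 0.5665 -0.2487  0.1214] 0.0014 [ 0.56558985 -0.24793524  0.122     ] [ 0.56698334 -0.24959933  0.122     ]
Bcuph [ 0.432 -0.129  0.11 ]
Bmugh [ 0.38  -0.166  0.06 ]
Ocuph [ 0.537 -0.202  0.105]
Omugh [ 0.524 -0.211  0.055]
Bmughs [ 0.382 -0.165  0.067]
Omughs [ 0.522 -0.219  0.067]
Ocuphs [ 0.534 -0.209  0.108]
BSscene [ 0.5556 -0.1134  0.012 ]
honey [ 0.65  -0.055  0.085]
jam [ 0.662 -0.165  0.09 ]
```

Emit:
{"api": "arm_command", "payload": {
  "series": "23.8 -29.8 0 0 0 -0.058;23.8 -29.8 0 0 0 -0.058;23.8 -29.8 0 0 0 -0.058;23.8 -29.8 0 0 0 -0.058;23.8 -29.8 0 0 0 -0.058;23.8 -29.8 0 0 0 -0.058;23.8 -29.8 0 0 0 -0.058;23.8 -29.8 0 0 0 -0.058;23.8 -29.8 0 0 0 -0.058;23.8 -29.8 0 0 0 -0.058;0 -37 0 0 0 -0.058;0 -37 0 0 0 -0.058;0 -37 0 0 0 -0.058;0 -37 0 0 0 -0.058;0 -37 0 0 0 -0.058;0 -37 0 0 0 -0.058;0 -37 0 0 0 -0.058;0 -37 0 0 0 -0.058;0 -37 0 0 0 -0.058;0 -37 0 0 0 -0.058",
  "gripper": 1,
  "grip_force": 40
}}

```text
clock: 1.77
tcp_pos: [0.4196, -0.0719, 0.2422]
tool_rot: [0.666, 0.746, 0.0, -0.0]
contact_force: [1.4, 0.1, -0.1]
grip_width: 0.0854
grasp_force: 0.0
```

Emit:
{"api": "arm_command", "payload": {
  "series": "3 -27 0 0 0 -0.057;3 -27 0 0 0 -0.057;3 -27 0 0 0 0;3.5 -28.5 0 0 0 0;0 0 0 0 0 0;0 0 0 0 0 0"
}}

```text
clock: 2.27
tcp_pos: [0.4322, -0.1809, 0.2421]
tool_rot: [0.708, 0.706, -0.0, -0.0]
contact_force: [0.4, 0.7, 0.3]
grip_width: 0.0855
grasp_force: 0.0
```

Run:
```python
from h import *
s=manip.read_state();print(s["tcp_pos"],s["tool_rot"],s["contact_force"])
c=manip.calibration("wrist");im=manip.capture("wrist");np.savez("pics/w1.npz",im=im,K=c["K"],R=c["R"],t=c["t"])
cv2.imwrite("pics/w1.png",im[:,:,::-1])
K,R,t=map(np.array,(c["K"],c["R"],c["t"]))
for n,p in(("Bcup",(.4327,-.1813,.122)),("Ocup",(.5665,-.2487,.122)),("OS",(.436,-.044,.012)),("BS",(.5545,-.1125,.012))):
    q=K@(R@p+t);print(n,np.round(q[:2]/q[2],1))
```

```text
[ 0.43223081 -0.18087378  0.24208279] [ 7.07844952e-01  7.06367733e-01 -3.62153387e-04 -1.35975996e-04] [0.39992039 0.679944   0.29685237]
Bcup [254.1 193.3]
Ocup [414.7 271. ]
OS [257.   28.6]
BS [371.2 100.9]
```

View pics/w1.png

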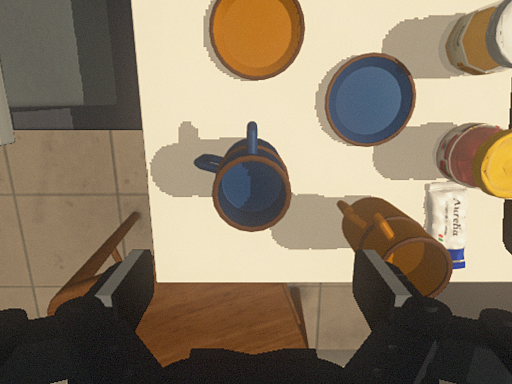

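Blue cup rim at about (252,193) and blue small saucer at (370,100), both as predicted. The ochre rim is at about (420,266), roughly 3–4 mm off the prediction, so I'll refine it later. Descending on the blue cup.

Emit:
{"api": "arm_command", "payload": {
  "series": "0 0 -30 0 0 0;0 0 -30 0 0 0;0 0 -30 0 0 0;0 0 -25 0 0 0;0 0 -20 0 0 0;0 0 -11 0 0 0;0 0 0 0 0 0"
}}

```text
clock: 2.9
tcp_pos: [0.4314, -0.1782, 0.0944]
tool_rot: [0.706, 0.708, -0.001, -0.002]
contact_force: [-0.3, 0.1, -0.0]
grip_width: 0.0855
grasp_force: 0.0
```

Emit:
{"api": "arm_command", "payload": {
  "series": "0 0 0 0 0 0;0 0 0 0 0 0;0 0 0 0 0 0;0 0 0 0 0 0;0 0 0 0 0 0;0 0 0 0 0 0;0 0 0 0 0 0;0 0 0 0 0 0",
  "gripper": 0,
  "grip_force": 30
}}

```text
clock: 3.57
tcp_pos: [0.4333, -0.1797, 0.0976]
tool_rot: [0.707, 0.707, 0.001, 0.0]
contact_force: [-2.9, -0.1, 6.8]
grip_width: 0.06
grasp_force: 32.3
```

Emit:
{"api": "arm_command", "payload": {
  "series": "0 0 6 0 0 0;0 0 8 0 0 0;0 0 15 0 0 0;0 0 20 0 0 0;0 0 25 0 0 0;0 0 0 0 0 0;0 0 0 0 0 0"
}}

```text
clock: 4.15
tcp_pos: [0.4338, -0.1797, 0.1722]
tool_rot: [0.707, 0.708, 0.002, 0.001]
contact_force: [-0.1, 0.6, -1.5]
grip_width: 0.06
grasp_force: 33.2
```

Run:
```python
from h import *
s=manip.read_state();print(s["tcp_pos"],s["tool_rot"],s["contact_force"])
a=manip.capture("scene");b=manip.capture("wrist");c=manip.calibration("wrist");np.savez("pics/w2.npz",im=b,K=c["K"],R=c["R"],t=c["t"])
cv2.imwrite("pics/s2.png",np.hstack([cv2.resize(a[150:310,180:390],(525,400)),b[:,:][::1,::1][:,120:395][:384,:]] if 0 else [cv2.resize(a[150:310,180:390],(420,320)),cv2.resize(b,(380,285))[:,:].copy() if 0 else cv2.resize(b,(380,320))])[:,:,::-1])
```

```text
[ 0.43380684 -0.17974243  0.1721536 ] [0.70668744 0.70752282 0.00162527 0.00129358] [-0.05961471  0.5765383  -1.53015363]
```

View pics/s2.png

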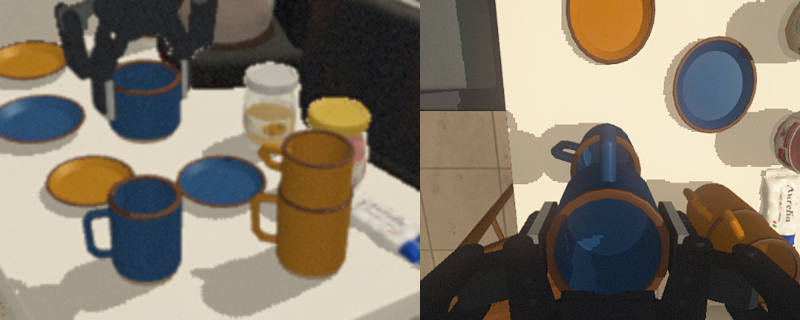

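```bash
cat >> h.py <<'E'
def cal(f):
    d=np.load(f);return d["im"],dict(K=d["K"],R=d["R"],t=d["t"])
def blobs(f,z,lo=2000):
    im,c=cal(f);h=cv2.cvtColor(im,cv2.COLOR_RGB2HSV)
    m=((h[:,:,1]>110)&(h[:,:,2]>30)).astype(np.uint8)
    for k in cv2.findContours(m,0,1)[0]:
        if len(k)>60 and cv2.contourArea(k)>lo:
            e=cv2.fitEllipse(k);x,y,w,hh=cv2.boundingRect(k)
            print(np.round(e[0],1),np.round(e[1],1),"edge" if x<=0 or y<=0 or x+w>=512 or y+hh>=384 else "",np.round(plane("",*e[0],z,c),4))
E
python3 - <<'E'
from h import *
im,c=cal("pics/w1.npz")
print("Bcup",plane("",252.5,193,.122,c),"Ocup",plane("",420,266,.122,c))
blobs("pics/w1.npz",.012);print();blobs("pics/w2.npz",.012)
E
```

```text
Bcup [ 0.43149326 -0.18108916  0.122     ] Ocup [ 0.57026696 -0.24412785  0.122     ]
[214.5 315.9] [ 91.7 190.6]  [ 0.3833 -0.3705  0.012 ]
[400.8 244.2] [ 59.2 144.3]  [ 0.6044 -0.2738  0.012 ]
[252.1 191. ] [75.7 81.7]  [ 0.4308 -0.2091  0.012 ]
[486.3 163.5] [62.8 84.1] edge [ 0.6861 -0.1785  0.012 ]
[256.5  35.2] [84.  98.3] edge [ 0.4355 -0.0499  0.012 ]

[429. 273.] [ 66.5 180. ] edge [ 0.6016 -0.2696  0.012 ]
[251.2 292.7] [135.2 174.8]  [ 0.4308 -0.2912  0.012 ]
[256.4  32.5] [ 81.2 126.7] edge [ 0.4348 -0.0586  0.012 ]
```

Emit:
{"api": "arm_command", "payload": {
  "series": "20 11.5 0 0 0 0;30 17.3 0 0 0 0;30 17.2 0 0 0 0;30 17 0 0 0 0;10 6 0 0 0 0;0 0 -20 0 0 0;0 0 -30 0 0 0;0 0 -30 0 0 0;0 0 -25 0 0 0;0 0 -12 0 0 0;0 0 -4 0 0 0;0 0 0 0 0 0;0 0 0 0 0 0"
}}

```text
clock: 5.33
tcp_pos: [0.5533, -0.111, 0.0504]
tool_rot: [0.707, 0.707, 0.0, 0.001]
contact_force: [0.0, 0.3, -0.9]
grip_width: 0.06
grasp_force: 33.2
```

Run:
```python
from h import *
s=manip.read_state();print(s["tcp_pos"],s["tool_rot"],s["contact_force"])
a=manip.capture("scene");b=manip.capture("wrist");c=manip.calibration("wrist");np.savez("pics/w3.npz",im=b,K=c["K"],R=c["R"],t=c["t"])
cv2.imwrite("pics/s3.png",np.hstack([cv2.resize(a[150:270,235:375],(420,360)),cv2.resize(b,(380,360))])[:,:,::-1])
```

```text
[ 0.55328038 -0.11097637  0.0503675 ] [7.06868987e-01 7.07344220e-01 3.37630856e-04 5.25307356e-04] [ 0.02168687  0.34848769 -0.88817174]
```

View pics/s3.png

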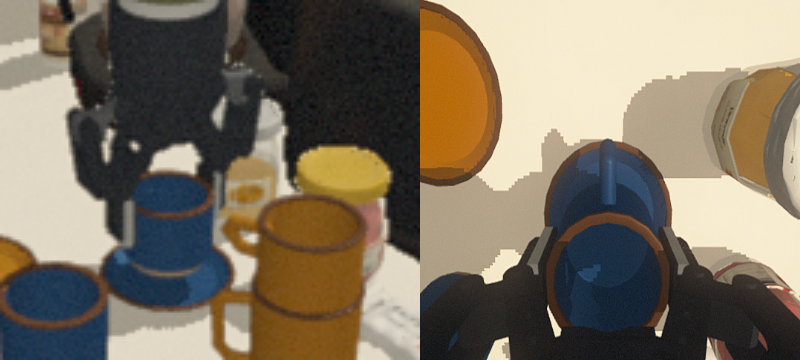

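The cup hangs centred over its saucer; in the wrist half both are centred on about x=608. Lowering.

Emit:
{"api": "arm_command", "payload": {
  "series": "0.5 0 -8 0 0 0;0 0 -5 0 0 0;0 0 -3 0 0 0;0 0 -2 0 0 0;0 0 -1.5 0 0 0;0 0 0 0 0 0;0 0 0 0 0 0"
}}

```text
clock: 6.02
tcp_pos: [0.5531, -0.1107, 0.0303]
tool_rot: [0.707, 0.707, 0.0, -0.0]
contact_force: [-4.0, 0.0, 8.3]
grip_width: 0.06
grasp_force: 32.2
```

Emit:
{"api": "arm_command", "payload": {
  "series": "0 0 0 0 0 0;0 0 0 0 0 0;0 0 0 0 0 0;0 0 0 0 0 0;0 0 0 0 0 0;0 0 0 0 0 0",
  "gripper": 1
}}

```text
clock: 6.52
tcp_pos: [0.5532, -0.1106, 0.0298]
tool_rot: [0.707, 0.707, 0.0, 0.0]
contact_force: [0.2, -0.6, -0.5]
grip_width: 0.0857
grasp_force: 0.0
```

Emit:
{"api": "arm_command", "payload": {
  "series": "0 0 10 0 0 0;0 0 25 0 0 0;0 0 35 0 0 0;0 0 40 0 0 0;0 0 40 0 0 0;0 0 40 0 0 0;0 -20 20 0 0 0.1;0 -35 0 0 0 0.12;0 -35 0 0 0 0.12;4 -35 0 0 0 0.12;4 -9 0 0 0 0.12;0 0 0 0 0 0.05;0 0 0 0 0 0;0 0 0 0 0 0"
}}

```text
clock: 7.68
tcp_pos: [0.561, -0.241, 0.2403]
tool_rot: [0.459, 0.888, 0.0, 0.0]
contact_force: [-0.3, -0.4, -0.3]
grip_width: 0.0854
grasp_force: 0.0
```

Run:
```python
from h import *
s=manip.read_state();print(s["tcp_pos"],s["tool_rot"],s["contact_force"])
b=manip.capture("wrist");c=manip.calibration("wrist");np.savez("pics/w4.npz",im=b,K=c["K"],R=c["R"],t=c["t"])
cv2.imwrite("pics/w4.png",b[:,:,::-1])
```

```text
[ 0.56103883 -0.24096149  0.24032877] [4.59403318e-01 8.88227769e-01 1.22037395e-04 8.82888456e-05] [-0.34692514 -0.35341091 -0.34032292]
```

View pics/w4.png

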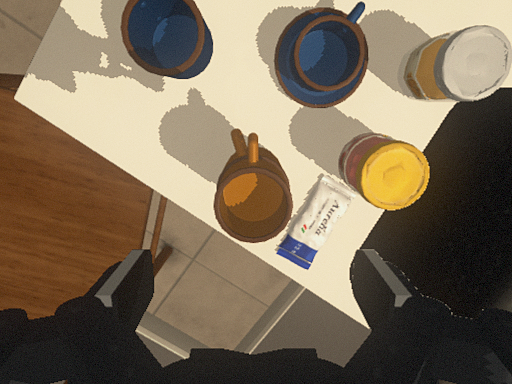

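Ochre rim centre at about (253,204) with its handle straight up, so the yaw is right. The blue cup stands well in its saucer.

Run:
```python
from h import *
im,c=cal("pics/w4.npz")
print("Ocup",plane("",253,204,.122,c),"Bcup",plane("",330,54,.055,c),"BS",plane("",321.5,57.5,.012,c))
```

```text
Ocup [ 0.56578126 -0.24740275  0.122     ] Bcup [ 0.55322928 -0.11301355  0.055     ] BS [ 0.55273195 -0.11082323  0.012     ]
```

Emit:
{"api": "arm_command", "payload": {
  "series": "2.5 -3.5 -10 0 0 0;2.3 -2.9 -30 0 0 0;0 0 -30 0 0 0;0 0 -30 0 0 0;0 0 -25 0 0 0;0 0 -13 0 0 0;0 0 -5 0 0 0;0 0 0 0 0 0"
}}

```text
clock: 8.4
tcp_pos: [0.5658, -0.2471, 0.0962]
tool_rot: [0.458, 0.889, -0.0, -0.001]
contact_force: [-0.1, -0.3, 0.0]
grip_width: 0.0852
grasp_force: 0.0
```

Emit:
{"api": "arm_command", "payload": {
  "series": "0 0 0 0 0 0;0 0 0 0 0 0;0 0 0 0 0 0;0 0 0 0 0 0;0 0 0 0 0 0;0 0 0 0 0 0;0 0 0 0 0 0",
  "gripper": 0
}}

```text
clock: 8.98
tcp_pos: [0.5668, -0.2479, 0.0986]
tool_rot: [0.458, 0.889, 0.0, 0.001]
contact_force: [-2.2, -0.5, 8.0]
grip_width: 0.0601
grasp_force: 32.6
```

Emit:
{"api": "arm_command", "payload": {
  "series": "0 0 6 0 0 0;0 0 8 0 0 0;0 0 15 0 0 0;0 0 20 0 0 0;0 0 25 0 0 0;0 0 0 0 0 0;0 0 0 0 0 0"
}}

```text
clock: 9.57
tcp_pos: [0.5668, -0.2476, 0.1728]
tool_rot: [0.458, 0.889, 0.001, 0.002]
contact_force: [-0.3, 0.2, -1.6]
grip_width: 0.06
grasp_force: 33.1
```

Emit:
{"api": "arm_command", "payload": {
  "series": "-13 20 0 0 0 0;-20 32 0 0 0 0;-20 32 0 0 0 0;-20 32 0 0 0 0;-20 32 0 0 0 0;-20 32 0 0 0 0;-18 23.5 0 0 0 0;0 0 -15 0 0 0;0 0 -30 0 0 0;0 0 -30 0 0 0;0 0 -25 0 0 0;0 0 -15 0 0 0;0 0 -8 0 0 0;0 0 0 0 0 0;0 0 0 0 0 0"
}}

```text
clock: 10.82
tcp_pos: [0.4349, -0.044, 0.048]
tool_rot: [0.458, 0.889, -0.0, -0.0]
contact_force: [-0.2, 0.1, -0.9]
grip_width: 0.06
grasp_force: 33.1
```

Run:
```python
from h import *
s=manip.read_state();print(s["tcp_pos"],s["tool_rot"],s["contact_force"])
a=manip.capture("scene");b=manip.capture("wrist");c=manip.calibration("wrist");np.savez("pics/w5.npz",im=b,K=c["K"],R=c["R"],t=c["t"])
cv2.imwrite("pics/s5.png",np.hstack([cv2.resize(a[170:290,180:320],(420,360)),cv2.resize(b,(380,360))])[:,:,::-1])
```

```text
[ 0.43491932 -0.04397853  0.04804564] [ 4.58439531e-01  8.88725560e-01 -2.37881373e-04 -1.40522425e-04] [-0.24738838  0.08901041 -0.8995764 ]
```

View pics/s5.png

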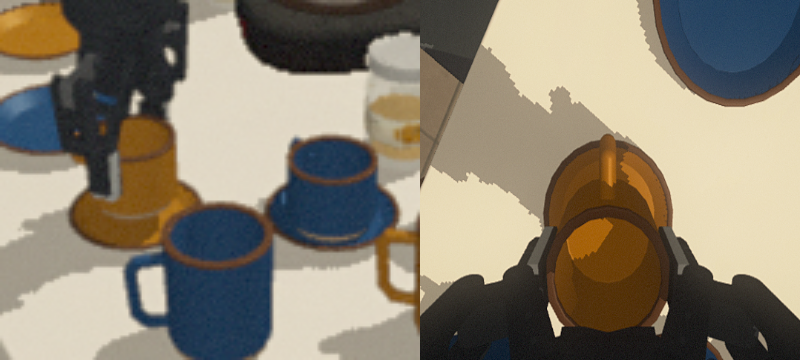

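The ochre cup is centred over its saucer (both at about x=608), the same picture as the blue one. Lowering and releasing.

Emit:
{"api": "arm_command", "payload": {
  "series": "0.5 0 -7 0 0 0;0 0 -4 0 0 0;0 0 -3 0 0 0;0 0 -2 0 0 0;0 0 -1.5 0 0 0;0 0 0 0 0 0;0 0 0 0 0 0"
}}

```text
clock: 11.5
tcp_pos: [0.4352, -0.0439, 0.0312]
tool_rot: [0.459, 0.889, 0.0, -0.001]
contact_force: [-11.3, 0.4, 23.4]
grip_width: 0.06
grasp_force: 36.3
```

Emit:
{"api": "arm_command", "payload": {
  "series": "0 0 0 0 0 0;0 0 0 0 0 0;0 0 0 0 0 0;0 0 0 0 0 0;0 0 0 0 0 0;0 0 0 0 0 0",
  "gripper": 1
}}

```text
clock: 12.0
tcp_pos: [0.4355, -0.0438, 0.0303]
tool_rot: [0.458, 0.889, 0.0, 0.0]
contact_force: [-0.3, 0.3, -0.4]
grip_width: 0.0854
grasp_force: 0.0
```

Emit:
{"api": "arm_command", "payload": {
  "series": "0 0 10 0 0 0;0 0 25 0 0 0;0 0 35 0 0 0;0 0 40 0 0 0;0 0 40 0 0 0;0 0 40 0 0 0;0 -20 0 0 0 0.11;0 -35 0 0 0 0.11;0 -35 0 0 0 0.11;-2 -35 0 0 0 0.11;-2 -12 0 0 0 0.11;0 0 0 0 0 0.11;0 0 0 0 0 0;0 0 0 0 0 0"
}}

```text
clock: 13.17
tcp_pos: [0.4319, -0.1732, 0.2207]
tool_rot: [0.159, 0.987, 0.0, 0.0]
contact_force: [0.3, -0.1, 0.4]
grip_width: 0.0855
grasp_force: 0.0
```

Run:
```python
from h import *
s=manip.read_state();print(s["tcp_pos"],s["tool_rot"],s["contact_force"])
b=manip.capture("wrist");c=manip.calibration("wrist");np.savez("pics/w6.npz",im=b,K=c["K"],R=c["R"],t=c["t"])
cv2.imwrite("pics/w6.png",b[:,:,::-1])
```

```text
[ 0.43186932 -0.17317539  0.22071071] [1.58982943e-01 9.87281297e-01 2.50612300e-04 3.68144052e-05] [ 0.28244873 -0.09272457  0.36213309]
```

View pics/w6.png

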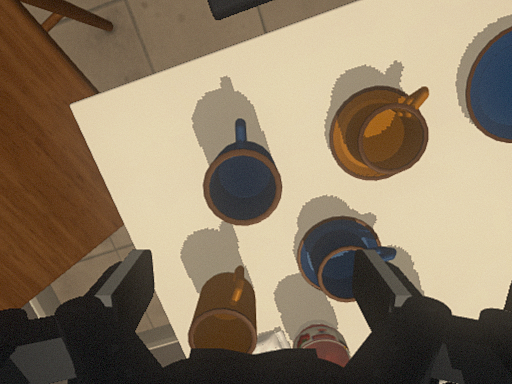

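Run:
```python
from h import *
im,c=cal("pics/w6.npz")
print("Bmug",plane("",243.5,184,.078,c),"Ocup",plane("",393,138,.055,c))
s=manip.read_state();print(s["joint_positions"])
```

```text
Bmug [ 0.42752711 -0.1798942   0.078     ] Ocup [ 0.43446956 -0.04430824  0.055     ]
[-0.54433665 -0.06234407  0.81383968  1.92968621  0.04717892  1.25515073
  1.50557882]
```

Emit:
{"api": "arm_command", "payload": {
  "series": "-1.5 -3.5 -15 0 0 0;-1.5 -3.5 -30 0 0 0;0 0 -35 0 0 0;0 0 -35 0 0 0;0 0 -30 0 0 0;0 0 -25 0 0 0;0 0 -12 0 0 0;0 0 0 0 0 0;0 0 0 0 0 0"
}}

```text
clock: 13.97
tcp_pos: [0.4287, -0.18, 0.0383]
tool_rot: [0.158, 0.987, -0.0, -0.001]
contact_force: [0.4, -0.1, -0.3]
grip_width: 0.0854
grasp_force: 0.0
```

Emit:
{"api": "arm_command", "payload": {
  "series": "0 0 0 0 0 0;0 0 0 0 0 0;0 0 0 0 0 0;0 0 0 0 0 0;0 0 0 0 0 0;0 0 0 0 0 0;0 0 0 0 0 0",
  "gripper": 0,
  "grip_force": 45
}}

```text
clock: 14.55
tcp_pos: [0.43, -0.1804, 0.0398]
tool_rot: [0.158, 0.988, 0.001, 0.001]
contact_force: [-1.9, -0.7, 7.3]
grip_width: 0.0644
grasp_force: 47.9
```

Emit:
{"api": "arm_command", "payload": {
  "series": "0 0 6 0 0 0;0 0 10 0 0 0;0 0 20 0 0 0;0 0 30 0 0 0;0 0 30 0 0 0;0 0 14 0 0 0;0 0 0 0 0 0;0 0 0 0 0 0"
}}

```text
clock: 15.22
tcp_pos: [0.4293, -0.1801, 0.1491]
tool_rot: [0.157, 0.988, 0.001, 0.001]
contact_force: [-0.3, -0.1, -3.7]
grip_width: 0.0644
grasp_force: 51.1
```

Emit:
{"api": "arm_command", "payload": {
  "series": "0 20 0 0 0 0;1 35 0 0 0 0;1 35 0 0 0 0;1 35 0 0 0 0;1 35 0 0 0 0;1 35 0 0 0 0;0 35 0 0 0 0;0 30 0 0 0 0;0 20.6 0 0 0 0;0 0 -20 0 0 0;0 0 -25 0 0 0;0 0 -25 0 0 0;0 0 -10 0 0 0;0 0 -6 0 0 0;0 0 0 0 0 0;0 0 0 0 0 0"
}}

```text
clock: 16.55
tcp_pos: [0.4342, 0.1002, 0.0627]
tool_rot: [0.157, 0.988, 0.0, -0.0]
contact_force: [-0.3, -0.1, -2.6]
grip_width: 0.0644
grasp_force: 51.4
```

Run:
```python
from h import *
s=manip.read_state();print(s["tcp_pos"],s["tool_rot"],s["contact_force"])
a=manip.capture("scene");b=manip.capture("wrist");c=manip.calibration("wrist");np.savez("pics/w7.npz",im=b,K=c["K"],R=c["R"],t=c["t"])
cv2.imwrite("pics/s7.png",np.hstack([cv2.resize(a[130:250,140:280],(420,360)),cv2.resize(b,(380,360))])[:,:,::-1])
```

```text
[0.43420279 0.10017228 0.0627313 ] [ 1.57453504e-01  9.87526401e-01  2.78656767e-05 -3.87844530e-05] [-0.3023077  -0.1429637  -2.62775237]
```

View pics/s7.png

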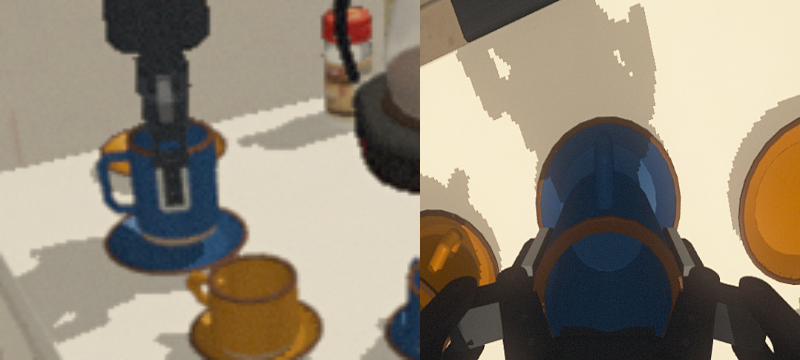

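The mug is centred over the blue saucer, at about x=609 in the wrist half and 176 in the scene half. Lowering.

Emit:
{"api": "arm_command", "payload": {
  "series": "0.3 0.3 -7 0 0 0;0 0 -5 0 0 0;0 0 -3 0 0 0;0 0 -2 0 0 0;0 0 -1.5 0 0 0;0 0 0 0 0 0;0 0 0 0 0 0"
}}

```text
clock: 17.23
tcp_pos: [0.4342, 0.1004, 0.0448]
tool_rot: [0.157, 0.988, 0.0, -0.001]
contact_force: [-9.4, -4.4, 20.3]
grip_width: 0.0645
grasp_force: 53.2
```

Emit:
{"api": "arm_command", "payload": {
  "series": "0 0 0 0 0 0;0 0 0 0 0 0;0 0 0 0 0 0;0 0 0 0 0 0;0 0 0 0 0 0;0 0 0 0 0 0",
  "gripper": 1
}}

```text
clock: 17.73
tcp_pos: [0.4343, 0.1006, 0.0438]
tool_rot: [0.157, 0.988, 0.0, -0.0]
contact_force: [-0.5, 0.2, -0.0]
grip_width: 0.0852
grasp_force: 0.0
```

Emit:
{"api": "arm_command", "payload": {
  "series": "0 0 10 0 0 0;0 0 25 0 0 0;0 0 35 0 0 0;0 0 40 0 0 0;0 0 40 0 0 0;0 0 30 0 0 0;0 -25 0 0 0 -0.04;12 -35 0 0 0 -0.04;12 -35 0 0 0 -0.04;12 -35 0 0 0 -0.04;13 -35 0 0 0 -0.04;13 -35 0 0 0 -0.04;14 -35 0 0 0 -0.04;14 -35 0 0 0 -0.04;14 -30 0 0 0 -0.04;14 -25 0 0 0 -0.02;14 -17 0 0 0 0;0 0 0 0 0 0;0 0 0 0 0 0"
}}

```text
clock: 19.32
tcp_pos: [0.5659, -0.2426, 0.2238]
tool_rot: [0.342, 0.94, -0.001, -0.0]
contact_force: [0.1, 0.3, -0.1]
grip_width: 0.0855
grasp_force: 0.0
```

Run:
```python
from h import *
s=manip.read_state();print(s["tcp_pos"],s["tool_rot"],s["contact_force"])
b=manip.capture("wrist");c=manip.calibration("wrist");np.savez("pics/w8.npz",im=b,K=c["K"],R=c["R"],t=c["t"])
cv2.imwrite("pics/w8.png",b[:,:,::-1])
```

```text
[ 0.56585135 -0.24262509  0.22380843] [ 3.41914175e-01  9.39730866e-01 -6.08395647e-04 -4.76256444e-04] [ 0.07433479  0.2925779  -0.10691824]
```

View pics/w8.png

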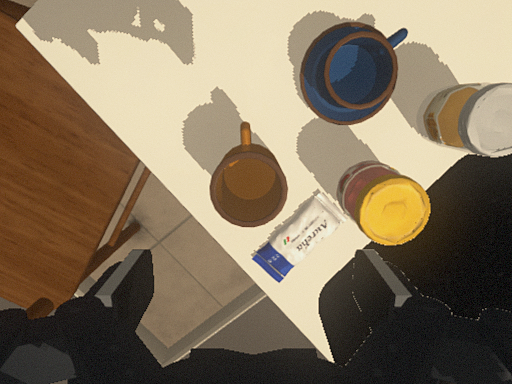

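Mug rim at (249,186), handle straight up at (247,130), jam jar well clear.

Run:
```python
from h import *
im,c=cal("pics/w8.npz")
print("Omug",plane("",249,186,.078,c))
```

```text
Omug [ 0.56388855 -0.24477316  0.078     ]
```

Emit:
{"api": "arm_command", "payload": {
  "series": "-1 -2 -15 0 0 0;-0.5 -1.5 -32 0 0 0;0 0 -35 0 0 0;0 0 -36 0 0 0;0 0 -30 0 0 0;0 0 -25 0 0 0;0 0 -12 0 0 0;0 0 0 0 0 0;0 0 0 0 0 0"
}}

```text
clock: 20.12
tcp_pos: [0.5651, -0.2444, 0.0399]
tool_rot: [0.341, 0.94, 0.0, 0.0]
contact_force: [-0.6, -0.3, 0.7]
grip_width: 0.0853
grasp_force: 0.0
```

Emit:
{"api": "arm_command", "payload": {
  "series": "0 0 0 0 0 0;0 0 0 0 0 0;0 0 0 0 0 0;0 0 0 0 0 0;0 0 0 0 0 0;0 0 0 0 0 0;0 0 0 0 0 0",
  "gripper": 0
}}

```text
clock: 20.7
tcp_pos: [0.5658, -0.2454, 0.0412]
tool_rot: [0.341, 0.94, 0.0, 0.001]
contact_force: [-2.8, 1.8, 9.3]
grip_width: 0.0645
grasp_force: 48.1
```

Emit:
{"api": "arm_command", "payload": {
  "series": "0 0 6 0 0 0;0 0 10 0 0 0;0 0 20 0 0 0;0 0 30 0 0 0;0 0 35 0 0 0;0 0 29 0 0 0;0 0 0 0 0 0;0 0 0 0 0 0"
}}

```text
clock: 21.37
tcp_pos: [0.5656, -0.2454, 0.1714]
tool_rot: [0.341, 0.94, 0.001, 0.002]
contact_force: [0.1, 0.7, -3.9]
grip_width: 0.0647
grasp_force: 50.5
```

Emit:
{"api": "arm_command", "payload": {
  "series": "-12 20 0 0 0 0;-17 32 0 0 0 0;-17 35 0 0 0 0;-17 35 0 0 0 0;-15 35 0 0 0 0;-8.5 35 0 0 0 0;0 35 0 0 0 0;0 35 0 0 0 0;0 35 0 0 0 0;0 35 0 0 0 0;0 35 0 0 0 0;0 35 0 0 0 0;0 35 0 0 0 0;0 35 0 0 0 0;0 25 0 0 0 0;0 0 0 0 0 0;0 0 0 0 0 0"
}}

```text
clock: 22.78
tcp_pos: [0.4772, 0.253, 0.1677]
tool_rot: [0.34, 0.941, -0.001, -0.0]
contact_force: [0.0, -1.0, -2.6]
grip_width: 0.0648
grasp_force: 50.6
```

Emit:
{"api": "arm_command", "payload": {
  "series": "0 0 -25 0 0 0;0 0 -30 0 0 0;0 0 -25 0 0 0;0 0 -17 0 0 0;0 0 -10 0 0 0;0 0 0 0 0 0;0 0 0 0 0 0"
}}

```text
clock: 23.37
tcp_pos: [0.4784, 0.2512, 0.0621]
tool_rot: [0.341, 0.94, -0.0, -0.0]
contact_force: [-0.8, 0.4, -1.9]
grip_width: 0.065
grasp_force: 50.6
```

Run:
```python
from h import *
s=manip.read_state();print(s["tcp_pos"],s["tool_rot"],s["contact_force"])
a=manip.capture("scene");b=manip.capture("wrist");c=manip.calibration("wrist");np.savez("pics/w9.npz",im=b,K=c["K"],R=c["R"],t=c["t"])
cv2.imwrite("pics/s9.png",np.hstack([cv2.resize(a[110:230,125:265],(420,360)),cv2.resize(b,(380,360))])[:,:,::-1])
```

```text
[0.47842919 0.25123667 0.06208707] [ 3.41447784e-01  9.39900725e-01 -1.88772519e-04 -5.10359223e-05] [-0.78290856  0.40077961 -1.93058371]
```

View pics/s9.png

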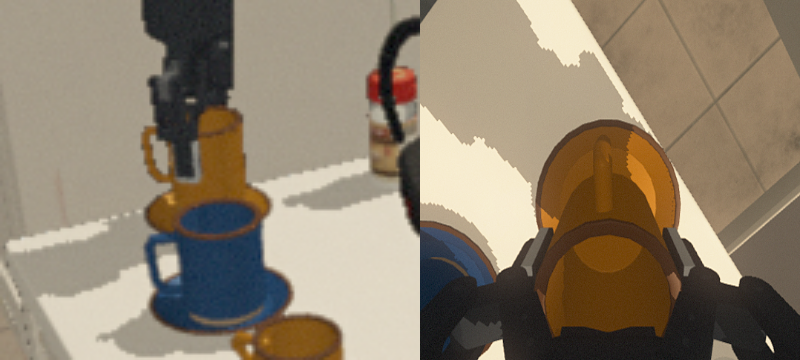

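Centred laterally (saucer about 608, mug about 609). The grip width crept up 0.5 mm, so I'm tightening the grip and lowering in small steps while watching the force.

Emit:
{"api": "arm_command", "payload": {
  "series": "0 0 0 0 0 0;0.3 0.3 -4 0 0 0;0 0 -3 0 0 0;0 0 0 0 0 0",
  "grip_force": 55
}}

```text
clock: 23.8
tcp_pos: [0.4782, 0.2524, 0.0544]
tool_rot: [0.341, 0.94, -0.0, -0.0]
contact_force: [-1.2, 0.0, -1.8]
grip_width: 0.0644
grasp_force: 60.8
```

Emit:
{"api": "arm_command", "payload": {
  "series": "0 0 -3 0 0 0;0 0 0 0 0 0;0 0 0 0 0 0"
}}

```text
clock: 24.05
tcp_pos: [0.4784, 0.2523, 0.0516]
tool_rot: [0.341, 0.94, -0.0, -0.0]
contact_force: [0.1, -1.2, -2.7]
grip_width: 0.0647
grasp_force: 60.9
```

Free so far; the width variation is just noise.

Emit:
{"api": "arm_command", "payload": {
  "series": "0 0 -2.5 0 0 0;0 0 -1.5 0 0 0;0 0 -1 0 0 0;0 0 0 0 0 0;0 0 0 0 0 0"
}}

```text
clock: 24.47
tcp_pos: [0.4785, 0.2524, 0.0468]
tool_rot: [0.341, 0.94, 0.0, -0.0]
contact_force: [-1.0, 0.5, -2.1]
grip_width: 0.0646
grasp_force: 60.9
```

Emit:
{"api": "arm_command", "payload": {
  "series": "0 0 -1 0 0 0;0 0 -0.5 0 0 0;0 0 0 0 0 0;0 0 0 0 0 0"
}}

```text
clock: 24.8
tcp_pos: [0.4787, 0.2525, 0.0462]
tool_rot: [0.341, 0.94, 0.0, -0.0]
contact_force: [-5.4, -3.1, 10.9]
grip_width: 0.0645
grasp_force: 62.0
```

Landed. Release, lift straight up, retreat.

Emit:
{"api": "arm_command", "payload": {
  "series": "0 0 0 0 0 0;0 0 0 0 0 0;0 0 0 0 0 0;0 0 0 0 0 0;0 0 0 0 0 0;0 0 0 0 0 0",
  "gripper": 1
}}

```text
clock: 25.3
tcp_pos: [0.4785, 0.2524, 0.0453]
tool_rot: [0.341, 0.94, 0.0, -0.0]
contact_force: [0.2, -0.2, 0.1]
grip_width: 0.0856
grasp_force: 0.0
```

Emit:
{"api": "arm_command", "payload": {
  "series": "0 0 10 0 0 0;0 0 25 0 0 0;0 0 35 0 0 0;0 0 40 0 0 0;0 0 40 0 0 0;0 0 40 0 0 0;-15 25 0 0 0 0;-20 30 0 0 0 0;-20 30 0 0 0 0;-20 30 0 0 0 0;-20 30 0 0 0 0;-20 30 0 0 0 0;-20 30 0 0 0 0;0 0 0 0 0 0;0 0 0 0 0 0;0 0 0 0 0 0"
}}

```text
clock: 26.63
tcp_pos: [0.3442, 0.4567, 0.2358]
tool_rot: [0.341, 0.94, 0.0, 0.0]
contact_force: [1.0, -0.5, -1.0]
grip_width: 0.0853
grasp_force: 0.0
```

Run:
```python
from h import *
s=manip.read_state();print(s["tcp_pos"],s["contact_force"],s["clock"])
t=manip.capture("top");a=manip.capture("scene");np.save("pics/top9.npy",t)
cv2.imwrite("pics/end.png",np.vstack([cv2.resize(t[140:270,135:335],(460,299)),cv2.resize(a[130:260,150:350],(460,299))])[:,:,::-1])
```

```text
[0.34416013 0.45672415 0.23578879] [ 1.01423536 -0.48453414 -0.99808876] 26.6333
```

View pics/end.png

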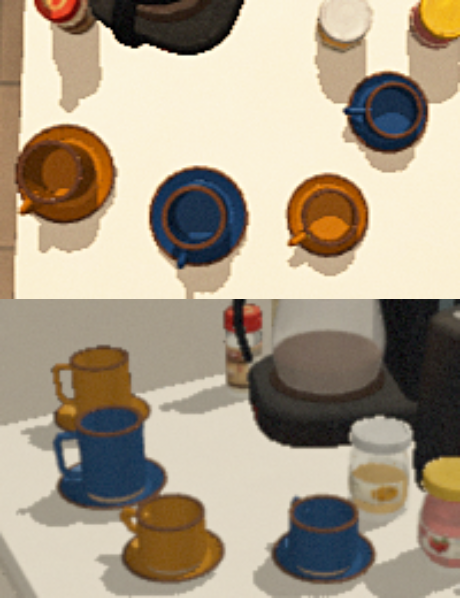

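Run:
```python
from h import *
for n,s,r,zs,zr in(("OL",(66.5,173),(52,172),.014,.083),("BL",(199,215),(195,218),.014,.083),("OS",(328,215),(331,217),.012,.055),("BS",(388,111),(396,110.5),.012,.055)):
    P=[plane("top",135+p[0]/2.3,140+p[1]/2.3,z)[:2] for p,z in((s,zs),(r,zr))];print(n,np.round(P[0],4),np.round((P[1]-P[0])*1000,1))
```

```text
OL [0.4794 0.2493] [ 1.3 -2.5]
BL [0.4341 0.0996] [ 0.7 -2.2]
OS [ 0.4356 -0.0455] [ 0.2 -0.3]
BS [ 0.5542 -0.1131] [-2.6 -2.7]
```

All four are within about 4 mm of centre and upright, and the saucers have not moved. Handing in.

```bash
python3 -c "
from station import manip;print(manip.close_job())"
```

```text
the job is handed in; nothing more can be done
None
```

I took both stacks apart and handed the job in: by my camera measurements, each mug and espresso cup stands upright in its own colour's saucer, within about 4 mm of centre, with saucers and jars unmoved (26.6 s of the 104 s used; the verdict was not shown).

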